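# Hang the dye pail and lay the paddle to drip dry

### The job

Put the washed dyeing kit on the drying rack. First swing the rack's folded hook arm fully out to its stop over the drip tray, then hang the small pail by its handle in the dip of the hook so that it hangs free; also lay the wooden stirring paddle flat and lengthwise in the tray's slim compartment (either end first). Lower both items without dropping them, do not tip the pail over, leave everything else on the table undisturbed, and finish with the pail still.

Things in the scene. Friction and masses are not known exactly. Their poses are not given: they have to be found in the camera images.
- rack: Fixed drying rack: grey drip tray 240 (x) x 260 (y) mm, floor 4 mm thick, walls 5 mm thick, 12 mm high. Origin: centre of its underside; x away from the robot, z up. A divider at y = -50 mm parts the wide bay (+y) from the slim bay (-y). Behind the tray, at x = 135, y = 45 mm, a post 18 mm thick and 202 mm high on a foot 60 x 120 x 12 mm carries the hook arm.
- swing (a joint): Hook arm: 10 mm round bar on the post, bar centre 200 mm high. 0: along rack +y; grows counter-clockwise from above; 1.571: at its stop, along rack -x over the wide bay. Starts at 0.3-0.6, stays where left, 1.5 N moves it. From the post axis: level to 105 mm, then a dip 12 mm lower from 120 to 150 mm, upturned tip at 168 mm (top 219 mm high). Hub 28 mm diameter, to 215 mm high.
- hook_seat (a point): Middle of the dip, on the bar's upper side: 135 mm from the post axis, 193 mm above the table. Moves with the arm; its x axis points along the arm from post to tip, z up.
- slim_bay (a point): Centre of the slim bay's floor, 4 mm above the table. The bay is 230 mm long along this point's x and 72 mm wide along y, walls rising 8 mm above its floor.
- pail: Loose steel pail, 0.25 kg, 75 mm high, diameter 80 mm at foot, 100 mm at rim, with a stiff upright strap handle. Origin: centre of underside, z up, handle spans along y. Its level top bar is 94 mm long (y), 8 mm thick (x), from 140 to 152 mm above the origin; legs at y = +-52 mm, 12 mm wide along x. Opening between rim and bar: 65 mm high, 95 mm wide.
- pail_handle (a point): Middle of the underside of the handle's top bar, 140 mm above the pail's underside, axes as the pail.
- paddle: Flat wooden stirring paddle, loose, about 0.07 kg, 190 mm long along x. Origin: middle of its length, on its underside; z up. Handle from x = -95 to +30 mm, 16 mm wide, 12 mm thick; blade from x = +25 to +95 mm, 36 mm wide, 10 mm thick. It balances near x = +7 mm.
- dye_bottle: Bystander: amber dye bottle with blue cap, 66 mm diameter, 190 mm high; origin under its centre.
- jar: Bystander: clear jar, 70 mm diameter, 90 mm high; origin under its centre.
- bowl: Bystander: white bowl, 120 mm diameter, 50 mm high; origin under its centre.
- mug: Bystander: white plastic mug, 72 mm diameter, 85 mm high, with a side handle at its +y; origin under its centre.
- brush: Bystander: brush lying flat; origin on its underside, x along its length.
- cup: Bystander: small red cup, 60 mm diameter, 40 mm high; origin under its centre.

How it is judged:
On the way, in this order (a step that is already met when the one before it is completed fails the run):
1. the hook arm is swung out to its stop (value of joint swing above 1.43 rad), for 0.2 s.
2. the pail hangs by its handle in the dip of the hook (x of pail_handle in the frame of hook_seat between -0.025 and 0.025 m and y of pail_handle in the frame of hook_seat between -0.03 and 0.03 m and z of pail_handle in the frame of hook_seat between -0.006 and 0.012 m and angle between pail's own z axis and vertical below 0.3 rad and contact force between pail and rack above 0.8 N and value of joint swing above 1.43 rad), for 0.2 s.
At the end, for the whole second after the job is handed in: Arm within 8 degrees of its stop; pail hanging on it by the handle bar, within 25 mm along the arm of the dip's middle, within 30 mm of the handle's middle, tilted under 17 degrees, still; paddle flat on the slim bay's floor, within 30 mm lengthwise, 25 mm crosswise and 14 degrees of its centreline (all of step 2 and x of paddle in the frame of slim_bay between -0.03 and 0.03 m and y of paddle in the frame of slim_bay between -0.025 and 0.025 m and z of paddle in the frame of slim_bay between -0.004 and 0.004 m and angle between paddle's own z axis and vertical below 0.1 rad and angle between the x axis of paddle and the x axis of slim_bay, either way round below 0.25 rad and linear speed of pail below 0.04 m/s and linear speed of paddle below 0.02 m/s); the robot touches nothing.
It fails at once if a bystander is moved more than 30 mm or knocked over (distance of any of dye_bottle, jar, bowl, mug, brush, cup from where it was at the start of the episode above 0.03 m or angle between any of dye_bottle, jar, bowl, mug, cup's own z axis and vertical above 0.5 rad).
It fails at once if the pail is tipped over (more than 50 degrees) (angle between pail's own z axis and vertical above 0.87 rad).
It fails at once if the pail or the paddle is dropped (falls free from more than about 30 mm) ((linear speed of pail above 0.8 m/s and contact force between pail and the fingers below 0.05 N and contact force between pail and the arm below 0.05 N) or (linear speed of paddle above 0.8 m/s and contact force between paddle and the fingers below 0.05 N and contact force between paddle and the arm below 0.05 N)).
It also fails if it takes over 67 s, if anything falls off the work surface, if the arm or the gripper's body presses on something with over 40 N, if the wrist force passes 120 N, or if a joint passes its speed limit or range.

### The arm

A 6-joint arm with a two-finger parallel gripper is mounted at the origin on the work surface. World frame = base frame: x ahead of the robot, y to its left, z up, the work surface at z = 0. Lengths are in m, angles in rad, forces in N, time in s.
With the tool pointing down it reaches from about 0.35 to 0.8 m from the base axis. Payload 7.3 kg.
Tool frame: the origin (TCP) lies between the finger pads; the fingertips stand 25 mm ahead of it and the grasp point (between the pads) lies 6 mm ahead of it (r.tip_extent is the distance from the TCP to the fingertips, in m); z points along the fingers, y is the line along which they close (so a half turn about z gives the same grasp; the last joint's range is limited). The gripper opens to 85 mm and grips with 20 to 120 N. Pads are 22 mm wide; open, the fingers measure 114 mm over their backs; the gripper's body (76 mm by 85 mm) begins 54 mm behind the grasp point. The pads swing forward as they close: fully open they stand 13 mm farther back than shut.
Start: joints at [-1.315, 0.342, 1.524, -0, 1.275, -0.146], TCP at [0.205, -0.483, 0.256] pointing down, gripper open.
Joint ranges: [-2.53, 2.53], [-0.77, 2.02], [0.04, 2.7], [-1, 4.14], [0.28, 2.66], [-3.11, 3.11]. Speed limits (rad/s): [2.57, 2.57, 3.14, 3.14, 3.14, 3.14].

### API

Orientations are given as a unit quaternion [x, y, z, w].
In Python, from workcell import r, command_gripper, optics gives the robot as it stands. The module is installed in compiled form; this text tells all that it offers. Calls block until the motion is done:
- r.reach(position, orientation): joint-space move of the TCP to a pose.
- r.move_straight(position, orientation=None, speed=0.15, max_force=None): straight line of the TCP; orientation=None keeps the orientation; speed is the mean speed in m/s. With max_force (N) it stops when the force on the tool has changed by that much, and returns True; else False.
- r.movej(angles): joint-space move.
- command_gripper(opening, force=None): finger opening in m; force is the grip in N (None keeps the last); returns when the fingers have stopped.
- r.hold(seconds).
- r.solve_ik(position, orientation): joint angles nearest the present ones, or None.
- r.read_state(): the state.
- optics.get_image(name): name is "scene" or "top"; returns (picture, depth): 480x640x3 uint8, red, green, blue; 480x640 float32, m along the optical axis (not along the pixel's ray), 0 where there is no reading.
- optics.camera_model(name): a dict with "K" (3x3 intrinsics, pixels), "R" (3x3) and "t" (3): a world point X has camera coordinates R X + t. Camera axes: x right, y down, z forward; pixel columns grow to the right and rows downward; lengths in m; the calibration is good to about 2 mm. A picture is of the moment at which its call begins. camera_model takes no time and is no camera call.
A pose or a line that the arm cannot do raises r.PlanningError and nothing moves.
- r.finish_job(): hands the job in; it is judged then, once.
The state is a dict: "time_s": time; "joint_positions": joint angles; "dq": joint speeds; "tau": joint torques, N m; "eef_pos": TCP position; "eef_rot": TCP orientation; "contact_force": force on the tool from outside, world axes, zero at the start; "torque": the same for the moment, N m; "grip_width": finger opening in m; "grip_force": force on a finger pad.
Only numpy, scipy, OpenCV 4.12 (cv2) and the standard library are available. Lean on these libraries where they do the work, as an engineer would, in place of code of your own. Each camera call takes 0.05 s, during which the arm holds its last target. There are 200 camera calls.

## Working session

There is one attempt and no reset: what is moved stays moved. The work goes in short steps, each a Python script; the robot and the scene stay as the last script left them, time stands still between calls to the robot, and variables do not carry over. Pictures are saved under pics/ and viewed, at most 10 in all, crops included, and the job is handed in when it is done.

```bash
mkdir -p pics; cat > h.py <<'E'
import numpy as np, cv2
from workcell import r, command_gripper, optics
from scipy.spatial.transform import Rotation as Ro
def down(yaw):  # tool z down, tool y (closing line) at world angle yaw
    y=np.array([np.cos(yaw),np.sin(yaw),0]);z=np.array([0,0,-1.]);x=np.cross(y,z)
    return Ro.from_matrix(np.c_[x,y,z]).as_quat()
def cloud(name):
    im,d=optics.get_image(name);m=optics.camera_model(name);K=m["K"]
    v,u=np.mgrid[0:480,0:640]
    c=np.stack([(u-K[0][2])/K[0][0]*d,(v-K[1][2])/K[1][1]*d,d],-1)
    X=(c-np.array(m["t"]))@np.array(m["R"]); X[d==0]=np.nan
    return im,X
E
python3 - <<'E'
from h import *
for n in("scene","top"):
    im,X=cloud(n);cv2.imwrite(f"pics/{n}0.png",im[...,::-1]);np.savez(f"{n}0.npz",im=im,X=X)
    m=optics.camera_model(n);print(n,np.round(-np.array(m["R"]).T@m["t"],3))
s=r.read_state();print(s["time_s"],s["eef_rot"],s["grip_width"])
E
```

```text
scene [ 0.785 -0.477  1.1  ]
top [0.352 0.005 1.873]
0.1 [ 9.79884671e-01  1.99563429e-01 -2.58592423e-05 -6.84369358e-04] 0.08557163787617236
```

View pics/top0.png

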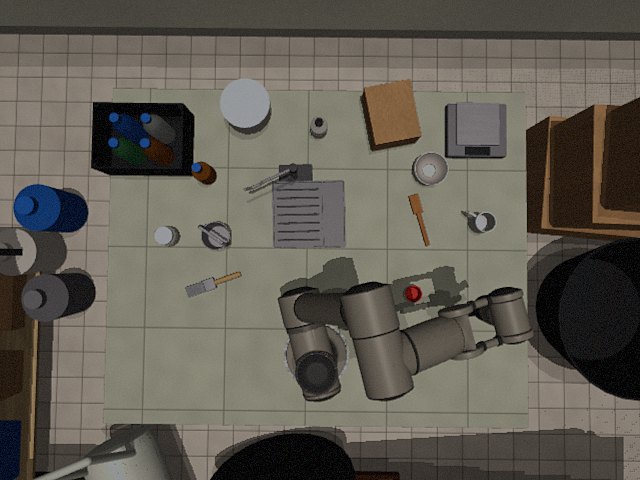

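View pics/scene0.png

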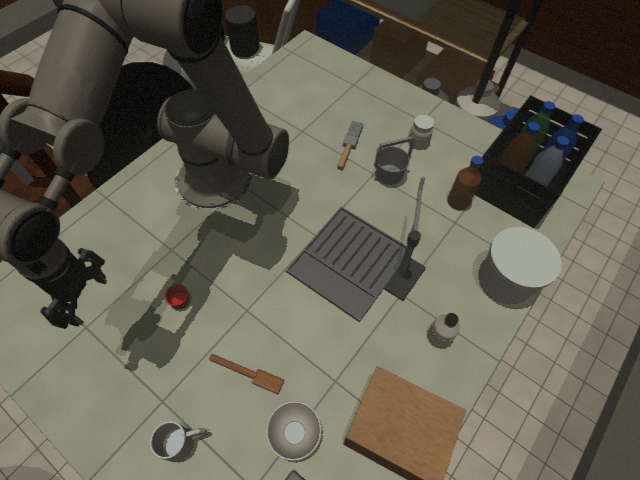

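The top view shows the rack at about (308,214), the folded arm running to (248,190), the pail at (216,236), and the paddle at (418,220) with its blade end near (415,203). I'll take an enlarged crop and cloud measurements.

```bash
python3 - <<'E'
from h import *
d=np.load("top0.npz");im,X=d["im"],d["X"]
c=im[155:265,180:360];cv2.imwrite("pics/c1.png",cv2.resize(c,None,fx=4.4,fy=4.4,interpolation=cv2.INTER_CUBIC)[...,::-1])
s=np.load("scene0.npz")
def near(P,lo,hi,c,rad):
    P=P.reshape(-1,3);return P[(P[:,2]>lo)&(P[:,2]<hi)&(np.hypot(P[:,0]-c[0],P[:,1]-c[1])<rad)]
for n,u,v in(("rack",308,214),("pail",216,236),("paddle",418,220),("post",293,170),("tip",248,190),("jar",166,236),("bottle",203,173)):print(n,np.round(X[v,u],3))
# paddle by colour
for D,nm in((d,"top"),(s,"scene")):
    I,Y=D["im"].astype(int),D["X"]
    m=(I[...,0]>I[...,2]+45)&(np.hypot(Y[...,0]-X[220,418,0],Y[...,1]-X[220,418,1])<.13)&(Y[...,2]<.03)
    P=Y[m];e=P[:,:2];w,V=np.linalg.eigh(np.cov(e.T));a=V[:,1];q=(e-e.mean(0))@V
    print(nm,"paddle",m.sum(),e.mean(0),P[:,2].mean(),"ax",a,"ext",q.min(0),q.max(0))
    for lo in(-.09,-.06,-.03,0,.03,.06):
        k=(q[:,1]>lo)&(q[:,1]<lo+.03); print("  ",lo,np.ptp(q[k,0]).round(3),end="")
    print()
    pc=X[236,216]
    H=near(Y,.13,.165,pc,.09);print("handle",len(H),H.mean(0) if len(H) else"",);
    if len(H)>3:
        w,V=np.linalg.eigh(np.cov(H[:,:2].T));print(V[:,1],((H[:,:2]-H[:,:2].mean(0))@V[:,1]).min(),((H[:,:2]-H[:,:2].mean(0))@V[:,1]).max())
    Rm=near(Y,.065,.08,pc,.09);print("rim",len(Rm),cv2.minEnclosingCircle(Rm[:,:2].astype(np.float32)) if len(Rm)>3 else "")
    A=near(Y,.16,.225,X[170,293],.22);print("arm",len(A))
    if len(A)>3:
        w,V=np.linalg.eigh(np.cov(A[:,:2].T));q=(A[:,:2]-A[:,:2].mean(0))@V[:,1];print(A.mean(0),V[:,1],q.min(),q.max())
    T=near(Y,.004,.025,X[214,308],.25);T=T[T[:,0]>.2]
    print("tray",len(T),cv2.minAreaRect(T[:,:2].astype(np.float32)))
E
```

```text
rack [0.497 0.031 0.006]
pail [0.415 0.359 0.003]
paddle [ 0.48  -0.362  0.004]
post [0.62  0.078 0.216]
tip [0.556 0.221 0.209]
jar [0.41  0.513 0.089]
bottle [0.619 0.38  0.144]
top paddle 323 [ 0.49862785 -0.36304691] 0.010526460817651942 ax [-0.96045793 -0.27842516] ext [-0.01796639 -0.0760715 ] [0.01944344 0.1117394 ]
   -0.09 0.035   -0.06 0.037   -0.03 0.035   0 0.016   0.03 0.017   0.06 0.015
handle 91 [0.41104469 0.34512508 0.14904044]
[0.55980329 0.82862553] -0.05105596468494283 0.05845741412816031
rim 93 ((0.41755789518356323, 0.3466743528842926), 0.056153737008571625)
arm 225
[0.60056237 0.13726774 0.2046178 ] [-0.42055536  0.90726688] -0.07775381937488489 0.10597108619934471
tray 4689 ((0.495564341545105, 0.02878066897392273), (0.4930906593799591, 0.4959961771965027), 45.77151870727539)
scene paddle 714 [ 0.50232843 -0.35959308] 0.011545120298558077 ax [-0.96026206 -0.27909994] ext [-0.01792711 -0.07157851] [0.01658976 0.1151651 ]
   -0.09 0.034   -0.06 0.035   -0.03 0.033   0 0.014   0.03 0.015   0.06 0.014
handle 177 [0.41302167 0.34808261 0.14848045]
[0.56520783 0.82494855] -0.05265322414540466 0.05984235268517968
rim 232 ((0.41603928804397583, 0.35185128450393677), 0.05686034634709358)
arm 430
[0.60835294 0.12635872 0.20321085] [-0.4251834   0.90510722] -0.06447610523572915 0.12110900384931694
tray 7596 ((0.49610739946365356, 0.033272892236709595), (0.4912080764770508, 0.4952888488769531), 87.8704605102539)
```

View pics/c1.png

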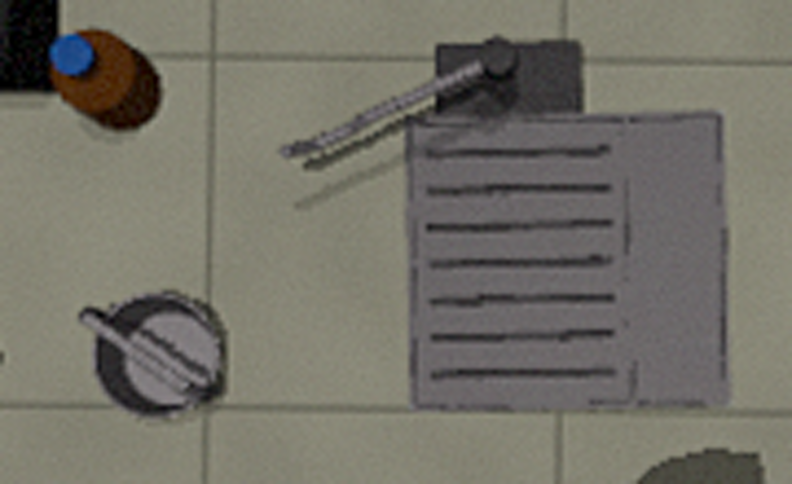

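The crop shows the tray corners at crop pixels (407,118), (720,113), (728,403) and (413,407). The hub is at (499,56), the arm tip at (287,151), and the handle runs diagonally from (88,316) to (210,385). Next I'll compute the rack pose.

```bash
python3 - <<'E'
from h import *
m=optics.camera_model("top");K,R,t=[np.array(m[k]) for k in("K","R","t")]
def ray(c,z):
    u=c[0]/4.4+180-.4;v=c[1]/4.4+155-.4
    d=R.T@np.linalg.inv(K)@[u,v,1];o=-R.T@t
    return (o+d*(z-o[2])/d[2])[:2]
TL,TR,BR,BL=[ray(c,.012) for c in((407,116),(721,112),(729,404),(413,408))]
print(TL,TR,BR,BL,"c",(TL+TR+BR+BL)/4)
L=lambda a,b:(np.linalg.norm(b-a),np.degrees(np.arctan2(*(b-a)[::-1])))
print(L(TR,TL),L(BR,BL),L(BL,TL),L(BR,TR))
hub=ray((499,56),.215);tip=ray((287,151),.217);print(hub,tip,L(hub,tip))
print("div",ray((630,300),.012))
# cloud check in both views: tray edges, hub
for n in("top","scene"):
    d=np.load(n+"0.npz");P=d["X"].reshape(-1,3)
    H=P[(P[:,2]>.208)&(P[:,2]<.222)&(np.hypot(*(P[:,:2]-hub).T)<.03)];print(n,"hub",len(H),H.min(0),H.max(0))
    k=(P[:,2]>.008)&(P[:,2]<.015)&(abs(P[:,0]-.49)<.14)&(abs(P[:,1]-.03)<.15);print(len(P[k]),cv2.minAreaRect(P[k][:,:2].astype(np.float32)))
    g=d["im"].astype(int);
E
```

```text
[0.61321431 0.16104561] [ 0.61931643 -0.09387373] [ 0.38235656 -0.10236209] [0.37629994 0.15266418] c [0.49779681 0.02936849]
(np.float64(0.2549923656725948), np.float64(91.37125440370055)) (np.float64(0.25509818397953526), np.float64(91.36046323026544)) (np.float64(0.2370625822852642), np.float64(2.0261332721516827)) (np.float64(0.2371118574890068), np.float64(2.0515677824826763))
[0.62913113 0.07800563] [0.55804694 0.23006585] (np.float64(0.16785491452210768), np.float64(115.05486203529384))
div [ 0.46556738 -0.02157215]
top hub 59 [0.61691908 0.0652481  0.20823283] [0.6438199  0.09413957 0.22073116]
1224 ((0.48984742164611816, 0.029939919710159302), (0.278687059879303, 0.29678162932395935), 0.47329139709472656)
scene hub 117 [0.61576804 0.06720166 0.20822062] [0.64396635 0.10663741 0.21934377]
1539 ((0.4933549165725708, 0.023690730333328247), (0.27341002225875854, 0.28405967354774475), 0.23982742428779602)
```

```bash
cat >> h.py <<'E'
psi=np.radians(1.7);C=np.array([.498,.0292]);post=np.array([.630,.0785])
def rk(x,y): return C+[x*np.cos(psi)-y*np.sin(psi),x*np.sin(psi)+y*np.cos(psi)]
def at(xy,z): return [float(xy[0]),float(xy[1]),z]
def st(*a):
    s=r.read_state();print(*a,round(s["time_s"],2),np.round(s["eef_pos"],4),"w",round(s["grip_width"],4),"F",np.round(s["contact_force"],1),"g",round(float(np.max(s["grip_force"])),1))
E
python3 - <<'E'
from h import *
print("tip",r.tip_extent)
yp=np.radians(16.2);pd=np.array([.4815,-.367]);g=pd+.007*np.array([np.cos(yp),np.sin(yp)])
q=down(yp-np.pi/2)
command_gripper(.045,30)
r.reach(at(g,.10),q);st("above")
print(r.move_straight(at(g,.028),speed=.12,max_force=8));st("down")
command_gripper(0,30);st("grip")
r.move_straight(at(g,.10),speed=.15);st("up")
im,X=cloud("top");cv2.imwrite("pics/p1.png",cv2.resize(im[190:270,360:480],None,fx=5,fy=5)[...,::-1])
t=rk(.007,-.089);q2=down(psi-np.pi/2)
r.reach(at(t,.09),q2)
print(r.move_straight(at(t,.0335),speed=.08,max_force=5));st("placed")
command_gripper(.032);r.hold(.2)
r.move_straight(at(t,.12),speed=.2);st("clear")
E
```

```text
tip 0.025
above 1.88 [ 0.4878 -0.3661  0.1007] w 0.0452 F [ 0.7 -0.3  0.6] g 0.0
False
down 2.62 [ 0.4885 -0.3656  0.0287] w 0.0449 F [-0.4  0.1  0.1] g 0.0
grip 2.99 [ 0.4887 -0.3655  0.0291] w 0.0148 F [-0.2  0.1  5.7] g 31.3
up 3.62 [ 0.4878 -0.3646  0.0992] w 0.0148 F [ 0.8  0.6 -0.6] g 30.5
True
placed 5.56 [ 0.5068 -0.0598  0.033 ] w 0.0151 F [-0.8  1.1  5.9] g 31.3
clear 6.66 [ 0.5072 -0.0594  0.1194] w 0.032 F [ 0.2 -0.8 -0.9] g 0.0
```

```bash
python3 - <<'E'
from h import *
rad=.085
P=lambda th:post+rad*np.array([np.cos(th),np.sin(th)])
t0,t1=np.radians(115),np.radians(181.7)
best=None
for o in(-np.pi/2,np.pi/2):
    js=[r.solve_ik(at(P(t),.205),down(t+o)) for t in(t0,(t0+t1)/2,t1+.07)]
    print(o,[None if j is None else np.round(j,2) for j in js])
    if best is None and all(j is not None for j in js) and max(abs(np.array(js[2])-js[0]))<2: best=o
print(best)
command_gripper(.045,20)
r.reach(at(P(t0),.27),down(t0+best));r.move_straight(at(P(t0),.205),speed=.12,max_force=6);st("straddle")
command_gripper(.017);st("closed")
for t in np.linspace(t0,t1+.05,8)[1:]:
    if r.move_straight(at(P(t),.205),down(t+best),speed=.1,max_force=12): st("contact",np.degrees(t))
st("end");r.hold(.3)
command_gripper(.04);r.hold(.1)
p=r.read_state()["eef_pos"];r.move_straight([p[0],p[1],.28],speed=.2);st("up")
im,X=cloud("scene");I2,X2=cloud("top")
for Y in(X,X2):
    Y=Y.reshape(-1,3);k=(Y[:,2]>.17)&(Y[:,2]<.224)&(np.hypot(*(Y[:,:2]-post).T)<.19)&(np.hypot(*(Y[:,:2]-post).T)>.03);A=Y[k]
    if len(A): d=A[:,:2]-post;print(len(A),"deg",np.degrees(np.median(np.arctan2(d[:,1],d[:,0])%(2*np.pi))),np.hypot(*d.T).max())
cv2.imwrite("pics/s2.png",im[...,::-1])
E
```

```text
-1.5707963267948966 [array([ 0.13,  0.55,  1.34, -0.  ,  1.26, -0.31]), array([ 0.08,  0.47,  1.47, -0.  ,  1.2 , -0.94]), array([-0.01,  0.43,  1.53, -0.  ,  1.18, -1.68])]
1.5707963267948966 [array([ 0.13,  0.55,  1.34, -0.  ,  1.26,  2.84]), array([ 0.08,  0.47,  1.47, -0.  ,  1.2 ,  2.21]), array([-0.01,  0.43,  1.53, -0.  ,  1.18,  1.46])]
-1.5707963267948966
straddle 9.04 [0.5945 0.1553 0.2056] w 0.0452 F [ 0.3  1.  -0.4] g 0.0
closed 9.43 [0.5944 0.1556 0.2056] w 0.0169 F [1.2 0.7 0.8] g 0.7
contact 184.5647889756541 11.62 [0.5457 0.0752 0.2049] w 0.017 F [0.5 6.9 3.1] g 3.0
end 11.62 [0.5457 0.0752 0.2049] w 0.017 F [0.5 6.9 3.1] g 3.0
up 12.89 [0.5448 0.0732 0.2798] w 0.0401 F [ 0.4 -0.6 -0.1] g 0.0
252 deg 181.3351164002455 0.17178383734143424
63 deg 181.97964811285883 0.17242276375663682
```

View pics/s2.png

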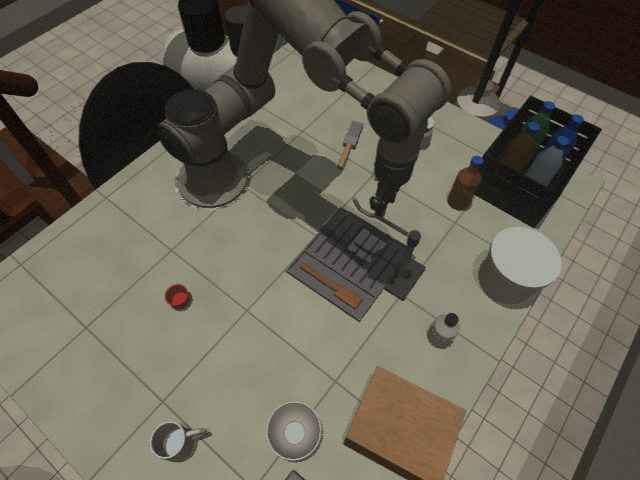

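The arm is out over the wide bay at about 181.7° (tip near pixel (360,205)), and the paddle lies in the slim bay at (332,285). Next is the pail.

```bash
cat >> h.py <<'E'
ya=np.radians(55.8);pc=np.array([.415,.3495]);off=-.026
th=np.radians(181.7);u=np.array([np.cos(th),np.sin(th)]);hy=th-np.pi/2 # handle axis when hung
gp=pc+off*np.array([np.cos(ya),np.sin(ya)])
def hang(rad): return post+rad*u+off*np.array([np.cos(hy),np.sin(hy)])
E
python3 - <<'E'
from h import *
for o in(-np.pi/2,np.pi/2):
    js=[r.solve_ik(at(p,z),down(y+o)) for p,z,y in((gp,.152,ya),(gp,.242,ya),(hang(.225),.242,hy),(hang(.135),.205,hy))]
    print(o,[None if j is None else np.round(j,2) for j in js])
o=-np.pi/2
command_gripper(.045,70)
p=r.read_state()["eef_pos"];r.move_straight([p[0],p[1],.32],speed=.25)
r.reach(at(gp,.23),down(ya+o))
print(r.move_straight(at(gp,.152),speed=.1,max_force=8));st("down")
command_gripper(0,70);st("grip")
r.move_straight(at(gp,.242),speed=.1);st("up")
r.move_straight(at(hang(.225),.242),down(hy+o),speed=.12);r.hold(.3);st("stage")
im,X=cloud("scene");cv2.imwrite("pics/s3.png",cv2.resize(im[80:330,250:480],None,fx=2.3,fy=2.3)[...,::-1]);np.savez("s3.npz",X=X,im=im)
I,Y=cloud("top");np.savez("t3.npz",X=Y,im=I)
E
```

```text
-1.5707963267948966 [array([ 0.54,  0.44,  1.69, -0.  ,  1.01,  1.14]), array([ 0.54,  0.34,  1.57, -0.  ,  1.23,  1.14]), array([-0.08,  0.14,  1.84, -0.  ,  1.16, -0.11]), array([-0.06,  0.34,  1.68, -0.  ,  1.12, -0.09])]
1.5707963267948966 [array([ 0.54,  0.44,  1.69, -0.  ,  1.01, -2.01]), array([ 0.54,  0.34,  1.57, -0.  ,  1.23, -2.01]), array([-0.08,  0.14,  1.84, -0.  ,  1.16,  3.04]), array([-0.06,  0.34,  1.68, -0.  ,  1.12,  3.06])]
False
down 16.83 [0.4008 0.3282 0.1526] w 0.0448 F [-0.  -0.1 -0.6] g 0.0
grip 17.26 [0.4003 0.3283 0.1525] w 0.0064 F [-2.4  0.8  4.4] g 68.7
up 18.31 [0.4001 0.3277 0.2412] w 0.0066 F [ 0.1  0.5 -2.7] g 68.2
stage 21.11 [0.4058 0.0459 0.242 ] w 0.0069 F [-0.1 -0.6 -2.2] g 68.2
```

View pics/s3.png

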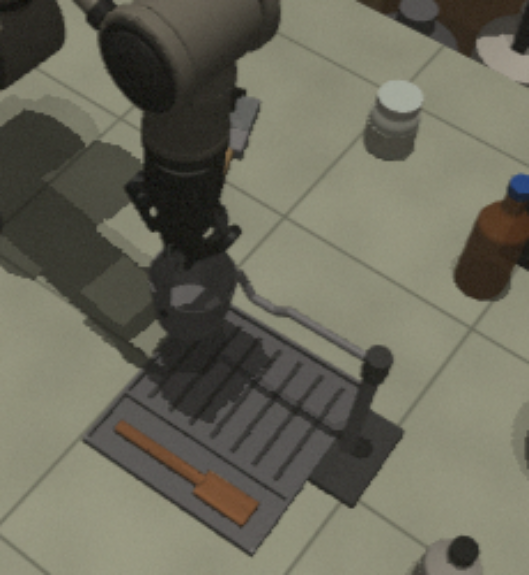

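The pail is held outside the hook tip. The cloud will tell me the rim's height and level before I insert it.

```bash
python3 - <<'E'
from h import *
c=post+.225*u;print(c)
for n in("s3","t3"):
    P=np.load(n+".npz")["X"].reshape(-1,3);d=P[:,:2]-c;rr=np.hypot(*d.T);k=(rr>.043)&(rr<.06)&(P[:,2]>.12)&(P[:,2]<.2);A=P[k];print(n,len(A))
    # highest points by azimuth sector, leg excluded by median
    az=np.degrees(np.arctan2(A[:,1]-c[1],A[:,0]-c[0]))
    for a in range(-180,180,30):
        B=A[(az>=a)&(az<a+30)]
        if len(B):print(a,len(B),np.round(np.percentile(B[:,2],[50,75,95]),3))
    Q=P[(rr<.075)&(P[:,2]>.225)&(P[:,2]<.25)&(d[:,1]>.015)];print("handle far end",len(Q),np.round([Q.mean(0),Q.min(0),Q.max(0)],3) if len(Q) else "")
E
```

```text
[0.40509903 0.0718251 ]
s3 493
-180 44 [0.155 0.163 0.167]
-150 19 [0.165 0.166 0.168]
-120 39 [0.165 0.178 0.194]
-90 79 [0.161 0.171 0.192]
-60 58 [0.154 0.161 0.167]
-30 51 [0.151 0.162 0.165]
0 23 [0.161 0.165 0.167]
30 33 [0.153 0.163 0.166]
60 80 [0.148 0.158 0.166]
90 42 [0.136 0.142 0.149]
120 3 [0.125 0.127 0.128]
150 22 [0.153 0.163 0.166]
handle far end 10 [[0.408 0.111 0.236]
 [0.405 0.088 0.227]
 [0.409 0.126 0.245]]
t3 30
-180 8 [0.157 0.163 0.167]
120 5 [0.161 0.163 0.164]
150 17 [0.16  0.165 0.169]
handle far end 0
```

```bash
python3 - <<'E'
from h import *
print(r.move_straight(at(hang(.135),.242),speed=.05,max_force=6));st("over")
print(r.move_straight(at(hang(.135),.202),speed=.03,max_force=2.5));st("seated");r.hold(.2);st("")
im,X=cloud("scene");cv2.imwrite("pics/s4.png",cv2.resize(im[80:330,250:480],None,fx=2.3,fy=2.3)[...,::-1])
E
```

```text
False
over 23.16 [0.4957 0.0485 0.2421] w 0.0065 F [-0.3 -0.4 -3.1] g 68.2
True
seated 24.29 [0.4957 0.0485 0.2046] w 0.0066 F [-0.1  0.1  4.5] g 69.3
 24.49 [0.4957 0.0485 0.2045] w 0.0063 F [0.6 0.1 5.7] g 69.4
```

View pics/s4.png

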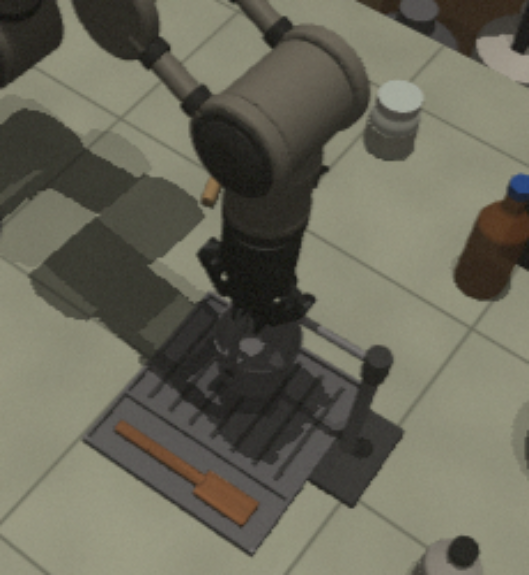

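The contact height (0.2045) matches the expected seat height of 0.205, so I'll release slowly in small increments and retreat upward.

```bash
python3 - <<'E'
from h import *
command_gripper(.011,20);command_gripper(.016);r.hold(.2);command_gripper(.032);r.hold(.3);st("open")
print(r.move_straight(at(hang(.135),.29),speed=.08,max_force=5));st("up")
p=r.read_state()["eef_pos"];q=down(hy-np.pi/2)
r.reach([.40,-.20,.32],q);r.hold(2.5)
im,X=cloud("scene");I,Y=cloud("top")
s=cv2.resize(im[180:330,270:440],(560,494));cv2.imwrite("pics/s5.png",s[...,::-1])
c=post+.135*u;print(c)
for Z in(X,Y):
    P=Z.reshape(-1,3);d=P[:,:2]-c;k=(np.abs(d@u)<.03)&(np.abs(d[:,1])<.06)&(np.abs(d[:,1])>.012)&(P[:,2]>.185)&(P[:,2]<.215)
    A=P[k];print(len(A),A[:,:2].mean(0),A[:,1].min(),A[:,1].max(),"z",np.median(A[:,2]),"slope",np.polyfit(A[:,1],A[:,2],1)[0])
    R2=P[(np.hypot(*d.T)<.07)&(P[:,2]>.115)&(P[:,2]<.136)];print("rim",cv2.minEnclosingCircle(R2[:,:2].astype(np.float32)))
st("")
E
```

```text
open 25.79 [0.495  0.0485 0.2036] w 0.032 F [-0.4  0.6  0.1] g 0.0
False
up 27.02 [0.4956 0.0485 0.2894] w 0.0319 F [ 0.7 -0.3 -1. ] g 0.0
[0.49505942 0.07449506]
144 [0.49601605 0.07006531] 0.023796294548975597 0.1275302903121567 z 0.2043903173285867 slope 0.042962063009099244
rim ((0.4973360300064087, 0.0771450325846672), 0.05752762407064438)
75 [0.49371317 0.07296927] 0.02248017583397381 0.1258748085063618 z 0.20298190825343698 slope -0.01015803737024143
rim ((0.49135756492614746, 0.0750369057059288), 0.052071090787649155)
 30.67 [ 0.4  -0.2   0.32] w 0.0321 F [-0.7 -0.1  0.3] g 0.0
```

View pics/s5.png

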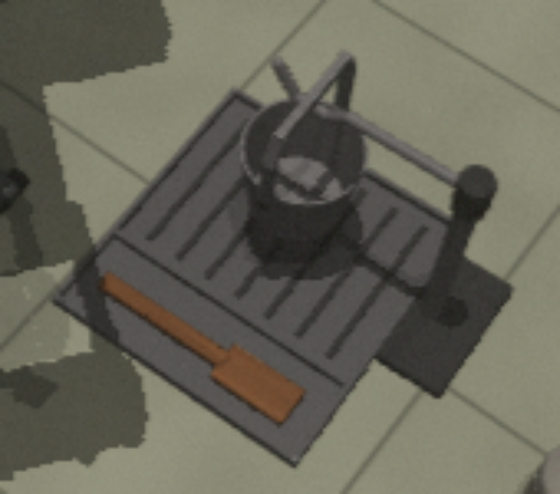

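The pail hangs level in the dip at crop pixel (305,180), and the paddle lies in the slim bay from (105,283) to (290,405). I'll check the paddle's pose and hand in if it's within tolerance.

```bash
python3 - <<'E'
from h import *
I,Y=cloud("scene");I=I.astype(int);c=rk(0,-.089)
m=(I[...,0]>I[...,2]+35)&(np.hypot(Y[...,0]-c[0],Y[...,1]-c[1])<.13)&(Y[...,2]<.04)
P=Y[m];d=P[:,:2]-c;a=np.c_[d@[np.cos(psi),np.sin(psi)],d@[-np.sin(psi),np.cos(psi)]]
mid=(a.min(0)+a.max(0))/2;print(a.min(0),a.max(0),mid,"slope",np.polyfit(a[:,0],a[:,1],1)[0],"z",np.median(P[:,2]))
if abs(mid[0])<.02 and abs(mid[1])<.017: print(r.finish_job())
E
```

```text
[-0.09530764 -0.018067  ] [0.09249301 0.01803904] [-1.40731594e-03 -1.39800715e-05] slope 0.001418977735069794 z 0.015714611768228658
the job is handed in; nothing more can be done
None
```

The job is handed in, with no verdict returned: the hook arm is at its stop, the pail hangs level in the dip, and the paddle lies flat within about 2 mm of the slim bay's centre; I did not separately re-measure the bystanders.

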